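Turn the condiment box cover to the other well

TASK

Open the stirrers for service and shut away the biscuits: turn the steel cover of the two-well condiment box over its middle hinge, so that it lies fully flat over the other well. Only push it with the fingertips or the outside of the fingers, gently: do not pinch it, fling it, or shove or lift the box, and leave everything around the box where it stands. Finish clear of the box.

Things in the scene. Friction and masses are not known exactly. Their poses are not given: they have to be found in the camera images.
- station: Low open steel condiment box loose on the counter, 200 (x) x 310 (y) x 54.5 mm high, 2 to 3 kg; it does not slide at the few newtons the cover needs. Origin: centre of its underside. x runs along the middle hinge; the +y side is the well of wooden stirrers, hidden by the cover at the start; the -y side is the well of round biscuits (44 mm high). z up.
- hinge_mid (a point): Middle of the hinge axis (dark tube of radius 7 mm, knuckles of radius 9.5 mm, along the box's x axis), on the box's centre line, 58 mm above the counter. Its axes are those of the box.
- cover (a joint): Angle of the steel cover about the hinge, rad: 0 flat over the stirrers (+y side), pi/2 upright, pi (end stop) flat over the biscuits (-y side). Starts slightly raised (0.08 to 0.45). The hinge is stiff: the cover stays at any angle where it is left; lifting it takes 2 to 3.5 N at the tab.
- tab (a point): Middle of the outer edge of the cover's finger tab, at mid-thickness, 191 mm from the hinge axis; moves with the cover. The tab is 60 mm wide along the hinge and sticks out 36 mm beyond the cover's edge and the box's side, with free space below it. y points along the cover away from the hinge, x along the hinge, z out of the outer face (up at angle 0, down at pi).
- skin_out: Outer face of the cover (up at angle 0). The cover is a rigid plate 200 mm along the hinge, from 10 to 155 mm off the hinge axis, plus the tab; 7 mm thick (3 mm at the very edge), 0.22 kg, its mid-plane through the hinge axis: flat, its underside is level with the box's rim. Origin: middle of the hinge axis; axes as point tab.
- skin_in: Inner face of the cover (towards the stirrers at angle 0, up at the end), a 2 mm sheet like the outer face, 3.5 mm off the mid-plane. Origin: middle of the hinge axis; axes as point tab.
- mug: White mug, 80 mm across, 90 mm high, with a handle. Origin: centre of its underside. Stands beyond the box. Leave alone.
- jar: Amber glass jar with steel lid, 72 mm across, 100 mm high. Origin: centre of its underside. Stands beyond the box. Leave alone.
- jug: Steel milk jug, 80 mm across, 100 mm high. Origin: centre of its underside. Stands off the biscuit side of the box. Leave alone.
- cup: White espresso cup, 64 mm across, 60 mm high. Origin: centre of its underside. Stands off the biscuit side of the box. Leave alone.
- tamper: Dark steel coffee tamper standing on its foot, 58 mm across, 90 mm high. Origin: centre of its underside. Stands on the robot's side of the box. Leave alone.
- portafilter: Portafilter lying on the counter: steel basket 70 mm across, 30 mm high, and a black handle along its +x, 200 mm long in all. Origin: centre of the basket's underside. On the robot's side of the box. Leave alone.
- spoon: Steel spoon 150 mm long lying on the counter along its x axis, about 20 mm high at most. Origin: middle of its underside. Lies off the stirrer side of the box. Leave alone.

How it is judged:
By the outcome, as a careful person would: the job done as asked, in the order asked, and still so for the second after the job is handed in, with the robot touching nothing.
It also fails if it takes over 51 s, if anything falls off the work surface, if the arm or the gripper's body presses on something with over 40 N, if the wrist force passes 120 N, or if a joint passes its speed limit or range.

ROBOT

A 6-joint arm with a two-finger parallel gripper is mounted at the origin on the work surface. World frame = base frame: x ahead of the robot, y to its left, z up, the work surface at z = 0. Lengths are in m, angles in rad, forces in N, time in s.
With the tool pointing down it reaches from about 0.225 to 0.725 m from the base axis. Payload 3.1 kg.
Tool frame: the origin (TCP) lies between the finger pads; the fingertips stand arm.finger_overhang ahead of it and the grasp point (between the pads) lies 3 mm ahead of it (arm.finger_overhang is the distance from the TCP to the fingertips, in m); z points along the fingers, y is the direction in which the jaws open and shut (so a half turn about z gives the same grasp; the last joint's range is limited). The gripper opens to 85 mm and grips with 20 to 120 N. Pads are 22 mm wide; open, the fingers measure 114 mm over their backs; the gripper's body (76 mm by 85 mm) begins 54 mm behind the grasp point. The pads swing forward as they close: fully open they stand 13 mm farther back than shut.
Start: joints at [-1.475, 0.048, 0.099, 1.622, 0, 1.443], TCP at [0.117, -0.512, 0.253] pointing down, gripper open.
Joint ranges: [-2.91, 2.91], [-0.99, 1.94], [-1.21, 1.42], [-2.12, 2.29], [-1.49, 1.47], [-3.14, 3.14]. Speed limits (rad/s): [2.79, 2.79, 3.14, 3.14, 3.14, 3.14].

INTERFACE

Orientations are given as a unit quaternion [x, y, z, w].
In Python, from workcell import arm, jaws, inverse_kinematics, optics, status gives the robot as it stands. Calls block until the motion is done:
- arm.move_to(position, orientation): joint-space move of the TCP to a pose.
- arm.move_linear(position, rate=0.15, orientation=None): straight line of the TCP; orientation=None keeps the orientation; rate is the mean speed in m/s.
- arm.move_joints(angles): joint-space move.
- jaws.open_gripper() and jaws.grasp(grasp_force=None): open the fingers fully, or close them until they stop; grasp_force is the grip in N (None keeps the last).
- arm.pause(seconds).
- inverse_kinematics(position, orientation): joint angles nearest the present ones, or None.
- optics.capture(name): name is "side" or "top" or "wrist"; returns the picture (384x512x3 uint8, red, green, blue); there is no depth.
- optics.camera_model(name): a dict with "mtx" (3x3 intrinsics, pixels), "origin" and "orientation" of the camera in the world. Camera axes: x right, y up, looking along -z (the intrinsics and any distortion apply to the point x, -y, -z); pixel columns grow to the right and rows downward; lengths in m; the calibration is good to about 2 mm. A picture is of the moment at which its call begins: read the wrist's pose just before it. camera_model takes no time and is no camera call; for the wrist camera it gives the pose at the moment of the call.
A pose or a line that the arm cannot do raises arm.PlanningError and nothing moves.
- arm.hand_in(): hands the job in, once; it reports no verdict.
Readings, each from a call of its own:
- status.get_t(): time.
- status.get_joint_positions(): joint angles.
- status.get_qd(): joint speeds.
- status.get_effort(): joint torques, N m.
- status.get_eef_pos(): TCP position.
- status.get_ee_rot(): TCP orientation.
- status.get_wrist_force(): force on the tool from outside, world axes, zero at the start.
- status.get_ft_torque(): the same for the moment, N m.
- status.get_gripper_width(): finger opening in m.
Only numpy, scipy, OpenCV 4.12 (cv2) and the standard library are available. Lean on these libraries where they do the work, as an engineer would, in place of code of your own. Each camera call takes 0.05 s, during which the arm holds its last target.

## Working session

There is one attempt and no reset: what is moved stays moved. The work goes in short steps, each a Python script; the robot and the scene stay as the last script left them, time stands still between calls to the robot, and variables do not carry over. Pictures are saved under pics/ and viewed, and the job is handed in when it is done.

```bash
ls; mkdir -p pics
python3 - <<'E'
from workcell import arm,jaws,optics,status
import cv2,numpy as np
for n in ["top","side","wrist"]:
    im=optics.capture(n); cv2.imwrite(f"pics/{n}0.png",im[:,:,::-1])
    m=optics.camera_model(n); print(n,{k:np.round(v,4).tolist() for k,v in m.items() if not isinstance(v,str)})
print(arm.finger_overhang,status.get_t(),status.get_ee_rot(),status.get_gripper_width())
E
```

```text
pics
top {'mtx': [[361.8728, 0.0, 253.633], [0.0, 361.8728, 189.8394], [0.0, 0.0, 1.0]], 'origin': [0.4372, 0.0529, 0.8934], 'orientation': [-0.0438, 0.0401, 0.7067, -0.705]}
side {'mtx': [[353.2126, 0.0, 248.9905], [0.0, 353.2126, 189.5295], [0.0, 0.0, 1.0]], 'origin': [0.2439, -0.6097, 0.6405], 'orientation': [0.4197, -0.0962, -0.1966, 0.8809]}
wrist {'mtx': [[265.4609, 0.0, 255.1734], [0.0, 265.4609, 186.0767], [0.0, 0.0, 1.0]], 'origin': [0.1885, -0.4957, 0.3718], 'orientation': [-0.115, 0.0927, -0.6163, 0.7736]}
0.022 0.15 [ 9.93744638e-01  1.11672327e-01 -1.63130589e-06 -9.40944931e-04] 0.0852469034702604
```

View pics/top0.png

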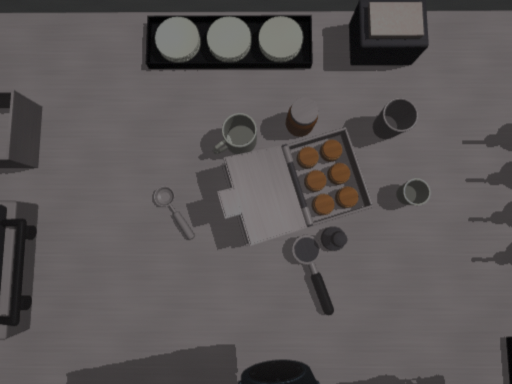

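View pics/side0.png

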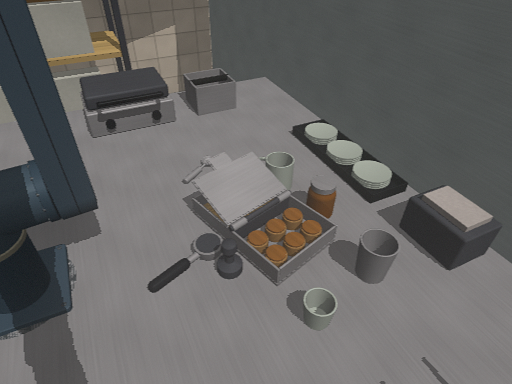

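The top view shows the box with its hinge near (297,187), the biscuits to its right and the cover on its left with the tab near (230,203). I'll zoom in.

Run:
```python
import cv2
a=cv2.imread('pics/top0.png')[110:260,190:390]; cv2.imwrite('pics/t0z.png',cv2.convertScaleAbs(cv2.resize(a,None,fx=4,fy=4,interpolation=cv2.INTER_CUBIC),alpha=1.6))
a=cv2.imread('pics/side0.png')[140:280,170:350]; cv2.imwrite('pics/s0z.png',cv2.convertScaleAbs(cv2.resize(a,None,fx=4,fy=4,interpolation=cv2.INTER_CUBIC),alpha=1.3))
```

```text
(no output)
```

View pics/t0z.png

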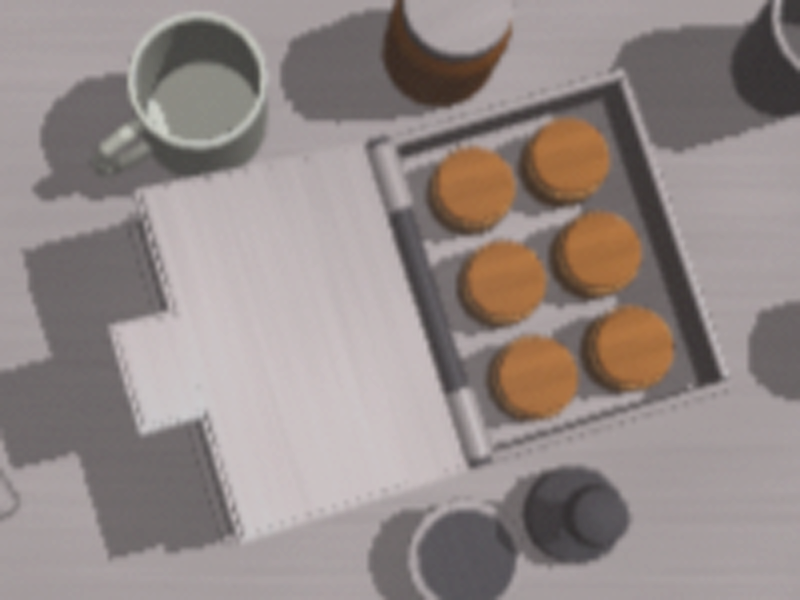

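View pics/s0z.png

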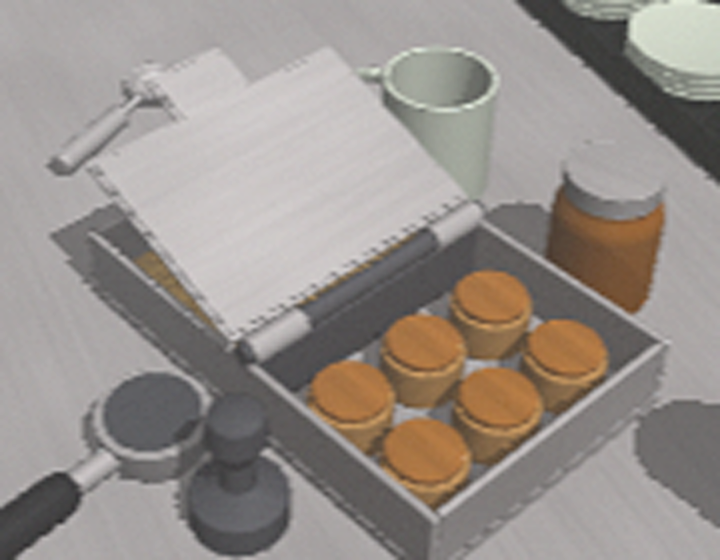

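```bash
cat > h.py <<'E'
import numpy as np
from scipy.spatial.transform import Rotation as R
from workcell import arm,jaws,inverse_kinematics,optics,status
def ray(n,px):
    m=optics.camera_model(n); K=np.array(m["mtx"]); 
    d=np.linalg.inv(K)@[px[0],px[1],1.]; d=np.array([d[0],-d[1],-d[2]])
    d=R.from_quat(m["orientation"]).apply(d); return np.array(m["origin"]),d/np.linalg.norm(d)
def onz(n,px,z):
    o,d=ray(n,px); return o+d*(z-o[2])/d[2]
def tri(p1,p2,n1="top",n2="side"):
    o1,d1=ray(n1,p1);o2,d2=ray(n2,p2)
    A=np.stack([d1,-d2],1); s=np.linalg.lstsq(A,o2-o1,rcond=None)[0]
    a,b=o1+s[0]*d1,o2+s[1]*d2; return (a+b)/2,np.linalg.norm(a-b)
E
python3 - <<'E'
from h import *
np.set_printoptions(precision=4,suppress=True)
print(optics.camera_model("top").keys())
Z=lambda u,v:(190+u/4-.4,110+v/4-.4)
S=lambda u,v:(170+u/4-.4,140+v/4-.4)
c1=onz("top",Z(622,75),.0545);c2=onz("top",Z(725,380),.0545)
h1=onz("top",Z(380,140),.062);h2=onz("top",Z(482,460),.062)
print(c1,c2,np.linalg.norm(c1-c2));print(h1,h2,np.linalg.norm(h1-h2))
xd=c1-c2;xd+=(h1-h2);print("yaw of x",np.arctan2(xd[1],xd[0]), (h1+h2)/2,"wid",np.linalg.norm(((h1+h2)-(c1+c2))/2))
for t,s,n in [((140,192),(330,50),'covfar'),((240,540),(92,168),'covnear'),((112,325),(215,50),'tabfar'),((140,433),(155,80),'tabnear'),((622,75),(663,345),'boxfar'),((725,380),(437,517),'boxnear'),((380,143),(478,208),'hfar'),((480,458),(247,345),'hnear')]:
    p,e=tri(Z(*t),S(*s)); print(n,p,e)
for px in [(302.5,120),]: pass
# objects
for n,px,z in [("mug",(240,131),.09),("jar",(303,113),.1),("tamper",(337,238),.09),("basket",(306,250),.03),("pfhandle end",(328,312),.02)]:
    print(n,onz("top",px,z))
E
```

```text
dict_keys(['mtx', 'origin', 'orientation'])
[ 0.6841 -0.1609  0.0545] [ 0.5021 -0.2147  0.0545] 0.18979080402870271
[ 0.6432 -0.0159  0.062 ] [ 0.456  -0.0718  0.062 ] 0.19533372517215253
yaw of x 0.2891285212582931 [ 0.5496 -0.0439  0.062 ] wid 0.15055106070671898
covfar [0.6012 0.1205 0.1139] 0.0007939098417315604
covnear [0.4129 0.0656 0.1121] 0.0005032813359908434
tabfar [0.5247 0.1342 0.127 ] 0.004112754296557216
tabnear [0.4715 0.1175 0.1279] 0.00497535137393657
boxfar [ 0.6844 -0.1614  0.0511] 0.0013241713276050861
boxnear [ 0.502  -0.2156  0.0512] 0.0007523028337223596
hfar [ 0.6417 -0.016   0.0619] 0.000558044181145239
hnear [ 0.4569 -0.0703  0.0644] 0.00040738613563504923
mug [0.6683 0.0877 0.09  ]
jar [ 0.7067 -0.0553  0.1   ]
tamper [ 0.4259 -0.1261  0.09  ]
basket [ 0.3972 -0.0658  0.03  ]
pfhandle end [ 0.2537 -0.1157  0.02  ]
```

```bash
cat >> h.py <<'E'
YAW=0.287; H=np.array([.5495,-.0437,.058])
B=R.from_euler('z',YAW)
def W(l): return H+B.apply(l)
def Q(pitch,yawoff=0,up=True):
    # tool z along local +x (rotated yawoff), pitched down; tool x upward
    z=np.array([np.cos(pitch),0,-np.sin(pitch)]); x=np.array([np.sin(pitch),0,np.cos(pitch)])
    if not up: x=-x
    y=np.cross(z,x); M=np.stack([x,y,z],1)
    return (B*R.from_euler('z',yawoff)*R.from_matrix(M)).as_quat()
E
python3 - <<'E'
from h import *
np.set_printoptions(precision=3,suppress=True)
for n,px,z in [("mug",(240,131),.09),("jug",(399,114),.1),("cup",(416,190),.06),("tamper",(337,238),.09),("basket",(306,250),.03),("jar",(303,113),.1)]:
    print(n,B.inv().apply(onz("top",px,z)-[*H[:2],0]))
for up in (True,False):
  for p in (0,.2,.4,.6,.8):
    for yo in (-.6,-.3,0,.3,.6):
      r=[]
      for th in (.1,.36,.8,1.2,1.57,2,2.5,3.0):
        n=np.array([0,-np.sin(th),np.cos(th)]);e=np.array([0,np.cos(th),np.sin(th)])
        q=inverse_kinematics(W(np.array([-.08,0,0])+.13*e-.017*n),Q(p,yo,up))
        r.append('1' if q is not None else '0')
      print(up,p,yo,''.join(r))
print("down")
for yo in (0,1.57,-1.57):
  for th in (1.4,2,2.5,3.14):
    n=np.array([0,-np.sin(th),np.cos(th)]);e=np.array([0,np.cos(th),np.sin(th)])
    print(yo,th,inverse_kinematics(W(.14*e-.04*n),Q(np.pi/2,yo,True)))
E
```

```text
mug [0.151 0.092 0.09 ]
jug [ 0.083 -0.263  0.1  ]
cup [-0.092 -0.26   0.06 ]
tamper [-0.142 -0.044  0.09 ]
basket [-0.152  0.022  0.03 ]
jar [ 0.148 -0.056  0.1  ]
True 0 -0.6 00000000
True 0 -0.3 00000000
True 0 0 00000011
True 0 0.3 00000000
True 0 0.6 11111111
True 0.2 -0.6 00000000
True 0.2 -0.3 00000000
True 0.2 0 00000011
True 0.2 0.3 00011111
True 0.2 0.6 11111111
True 0.4 -0.6 00000000
True 0.4 -0.3 00000000
True 0.4 0 00000111
True 0.4 0.3 00111111
True 0.4 0.6 11111111
True 0.6 -0.6 00000011
True 0.6 -0.3 00000011
True 0.6 0 00001111
True 0.6 0.3 01111111
True 0.6 0.6 11111111
True 0.8 -0.6 11111111
True 0.8 -0.3 00001111
True 0.8 0 00011111
True 0.8 0.3 11111111
True 0.8 0.6 11111111
False 0 -0.6 00000000
False 0 -0.3 00000000
False 0 0 00000011
False 0 0.3 00000000
False 0 0.6 11111111
False 0.2 -0.6 00000000
False 0.2 -0.3 00000000
False 0.2 0 00000011
False 0.2 0.3 00011111
False 0.2 0.6 11111111
False 0.4 -0.6 00000000
False 0.4 -0.3 00000000
False 0.4 0 00000111
False 0.4 0.3 00111111
False 0.4 0.6 11111111
False 0.6 -0.6 00000011
False 0.6 -0.3 00000011
False 0.6 0 00001111
False 0.6 0.3 01111111
False 0.6 0.6 11111111
False 0.8 -0.6 11111111
False 0.8 -0.3 00001111
False 0.8 0 00011111
False 0.8 0.3 11111111
False 0.8 0.6 11111111
down
0 1.4 [-0.094  0.061 -0.015  1.495  0.     2.76 ]
0 2 [-0.236  0.132  0.087  1.526  0.     2.619]
0 2.5 [-0.334  0.21   0.119  1.48   0.     2.521]
0 3.14 [-0.402  0.302  0.078  1.347  0.     2.452]
1.57 1.4 [-0.094  0.061 -0.015  1.495  0.     1.19 ]
1.57 2 [-0.236  0.132  0.087  1.526  0.     1.049]
1.57 2.5 [-0.334  0.21   0.119  1.48   0.     0.951]
1.57 3.14 [-0.402  0.302  0.078  1.347  0.     0.882]
-1.57 1.4 [-0.094  0.061 -0.015  1.495  0.    -1.953]
-1.57 2 [-0.236  0.132  0.087  1.526  0.    -2.094]
-1.57 2.5 [-0.334  0.21   0.119  1.48   0.    -2.192]
-1.57 3.14 [-0.402  0.302  0.078  1.347  0.    -2.261]
```

Run:
```python
from h import *
np.set_printoptions(precision=2,suppress=True)
print("spoon",B.inv().apply(onz("top",(164,197),.01)-[*H[:2],0]),B.inv().apply(onz("top",(192,236),.005)-[*H[:2],0]))
from collections import defaultdict
for yo in (-2.2,-1.9,-1.57,-1.2,-.9,-.6,-.3):
  for p in (0,.2,.4,.6,.8,1,1.2):
    r=''
    for th in (.2,.36,.6,.8,1.2,1.57):
        e=np.array([0,np.cos(th),np.sin(th)]);n=np.array([0,-np.sin(th),np.cos(th)])
        q=inverse_kinematics(W(.19*e-.017*n),Q(p,yo,True)); r+='.' if q is None else '1'
        if th==.36: q0=q
    print(yo,p,r,q0)
```

```text
spoon [0.07 0.31 0.01] [-0.04  0.27  0.01]
-2.2 0 ...... None
-2.2 0.2 ...... None
-2.2 0.4 111..1 [ 0.49  0.98  0.61  2.25 -0.67 -0.34]
-2.2 0.6 111111 [ 0.46  0.8   0.46  2.05 -0.61 -0.5 ]
-2.2 0.8 111111 [ 0.42  0.62  0.32  1.86 -0.53 -0.65]
-2.2 1 111111 [ 0.36  0.45  0.17  1.69 -0.42 -0.78]
-2.2 1.2 111111 [ 0.3   0.29  0.04  1.55 -0.3  -0.9 ]
-1.9 0 ...... None
-1.9 0.2 11...1 [ 0.59  0.97  0.43  2.27 -0.91 -0.27]
-1.9 0.4 111111 [ 0.57  0.79  0.33  2.04 -0.86 -0.51]
-1.9 0.6 111111 [ 0.53  0.62  0.22  1.84 -0.77 -0.72]
-1.9 0.8 111111 [ 0.48  0.46  0.11  1.67 -0.65 -0.9 ]
-1.9 1 111111 [ 0.41  0.32  0.02  1.54 -0.51 -1.05]
-1.9 1.2 111111 [ 0.32  0.2  -0.07  1.44 -0.35 -1.18]
-1.57 0 ...... None
-1.57 0.2 111111 [ 0.66  0.75  0.1   1.98 -1.15 -0.47]
-1.57 0.4 111111 [ 0.63  0.54 -0.01  1.69 -1.05 -0.83]
-1.57 0.6 111111 [ 0.59  0.38 -0.09  1.51 -0.91 -1.07]
-1.57 0.8 111111 [ 0.52  0.25 -0.14  1.4  -0.75 -1.25]
-1.57 1 111111 [ 0.44  0.15 -0.18  1.34 -0.56 -1.4 ]
-1.57 1.2 111111 [ 0.34  0.08 -0.2   1.31 -0.37 -1.52]
-1.2 0 ....11 None
-1.2 0.2 111111 [ 0.7   0.29 -0.44  1.06 
[... 570 characters left out ...]
-0.25 -0.57  0.92 -0.47 -2.22]
-0.9 1.2 111111 [ 0.29 -0.18 -0.45  1.06 -0.29 -2.27]
-0.6 0 11.... [ 0.58  0.23 -1.18 -1.41 -0.89 -3.14]
-0.6 0.2 ...... None
-0.6 0.4 111111 [ 0.52 -0.56 -1.17 -0.04 -0.75 -2.73]
-0.6 0.6 111111 [ 0.46 -0.59 -1.03  0.33 -0.61 -2.64]
-0.6 0.8 111111 [ 0.39 -0.53 -0.87  0.59 -0.47 -2.6 ]
-0.6 1 111111 [ 0.31 -0.41 -0.71  0.8  -0.32 -2.6 ]
-0.6 1.2 111111 [ 0.24 -0.27 -0.53  0.99 -0.19 -2.62]
-0.3 0 ...... None
-0.3 0.2 ...... None
-0.3 0.4 ...... None
-0.3 0.6 .11111 [ 0.26 -0.88 -1.19  0.31 -0.22 -2.99]
-0.3 0.8 111111 [ 0.22 -0.71 -0.99  0.54 -0.16 -2.97]
-0.3 1 111111 [ 0.19 -0.53 -0.79  0.75 -0.11 -2.97]
-0.3 1.2 111111 [ 0.17 -0.33 -0.58  0.96 -0.07 -2.97]
```

```bash
cat >> h.py <<'E'
YO=-np.pi/2
def vec(th): return np.array([0,np.cos(th),np.sin(th)]),np.array([0,-np.sin(th),np.cos(th)])
def ph1(th,r=.178,gap=0.,p=None):
    e,n=vec(th); return W(r*e-(.0145+gap)*n),Q(th if p is None else p,YO)
def ph2(th,rc=.15,gap=0.):
    e,n=vec(th); c=rc*e-(.0035+gap)*n; return W(c+[0,.011,.022]),Q(np.pi/2,YO)
E
python3 - <<'E'
from h import *
np.set_printoptions(precision=2,suppress=True)
for a in [(.39,.28,.012),(.39,.178,.012)]: print(ph1(*a)[0],inverse_kinematics(*ph1(*a)))
for th in np.arange(.4,1.6,.1667): print(th,inverse_kinematics(*ph1(th)))
for th in np.arange(1.57,3.2,.2): print(th,ph2(th)[0],inverse_kinematics(*ph2(th)))
p,q=ph1(.39,.28,.012); print(inverse_kinematics(p+[-.03,0,.15],q),inverse_kinematics([.36,.1,.38],Q(1.2,YO)))
print(ph1(1.57),ph2(1.57,.156))
E
```

```text
[0.47 0.21 0.14] [ 0.77  0.66  0.2   1.95 -0.96 -0.63]
[0.5  0.12 0.1 ] [ 0.62  0.55 -0.02  1.67 -1.06 -0.83]
0.4 [ 0.61  0.52 -0.03  1.67 -1.06 -0.86]
0.5667 [ 0.55  0.33 -0.1   1.53 -0.95 -1.11]
0.7333999999999999 [ 0.47  0.18 -0.12  1.46 -0.82 -1.3 ]
0.9000999999999999 [ 0.36  0.08 -0.13  1.43 -0.67 -1.47]
1.0667999999999997 [ 0.24  0.02 -0.1   1.43 -0.5  -1.62]
1.2334999999999998 [ 0.1  -0.   -0.05  1.46 -0.33 -1.77]
1.4002 [-0.04  0.03  0.02  1.51 -0.16 -1.9 ]
1.5668999999999995 [-0.17  0.1   0.12  1.59 -0.   -2.03]
1.57 [ 0.55 -0.03  0.23] [-0.18  0.1   0.11  1.58  0.   -2.03]
1.77 [ 0.55 -0.06  0.23] [-0.23  0.13  0.13  1.58  0.   -2.08]
1.97 [ 0.56 -0.09  0.22] [-0.27  0.16  0.15  1.56  0.   -2.13]
2.17 [ 0.57 -0.11  0.21] [-0.31  0.19  0.16  1.54  0.   -2.17]
2.37 [ 0.58 -0.13  0.19] [-0.34  0.22  0.15  1.51  0.   -2.2 ]
2.57 [ 0.58 -0.15  0.16] [-0.37  0.24  0.14  1.47  0.   -2.23]
2.7699999999999996 [ 0.59 -0.17  0.14] [-0.39  0.27  0.12  1.42  0.   -2.24]
2.9699999999999998 [ 0.59 -0.17  0.11] [-0.4   0.29  0.09  1.37  0.   -2.26]
3.17 [ 0.59 -0.18  0.08] [-0.4   0.31  0.05  1.31  0.   -2.26]
[ 0.8   0.5   0.28  2.22 -0.94 -0.59] [ 0.38 -0.24  0.05  1.89 -0.37 -1.48]
(array([ 0.55, -0.03,  0.24]), array([ 0.8, -0.6,  0. ,  0. ])) (array([ 0.55, -0.03,  0.24]), array([ 0.8, -0.6,  0. ,  0. ]))
```

```bash
python3 - <<'E'
from h import *
import cv2
np.set_printoptions(precision=3,suppress=True)
jaws.grasp(20)
print(status.get_gripper_width(),status.get_t())
p=status.get_eef_pos()
arm.move_linear([p[0],p[1],.36],rate=.2)
arm.move_to([.36,.1,.38],Q(1.2,YO)); print(status.get_t())
p,q=ph1(.39,.28,.012)
arm.move_to(p+[-.03,0,.15],q)
arm.move_linear(p,rate=.15); print(status.get_t(),status.get_eef_pos(),p,status.get_wrist_force())
for n in ["top","side","wrist"]:
    cv2.imwrite(f"pics/{n}1.png",cv2.convertScaleAbs(optics.capture(n)[:,:,::-1],alpha=1.4))
E
python3 -c "
import cv2,numpy as np
cv2.imwrite('pics/c1.png',np.hstack([cv2.resize(cv2.imread('pics/top1.png')[80:280,130:390],(400,308)),cv2.resize(cv2.imread('pics/wrist1.png'),(400,308))]))"
```

```text
-0.00029575745592091914 0.9167
4.075
6.0917 [0.474 0.215 0.141] [0.473 0.214 0.14 ] [0.697 0.103 0.964]
```

View pics/c1.png

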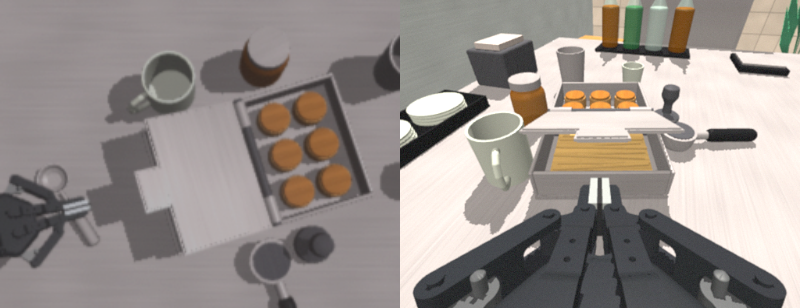

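View pics/side1.png

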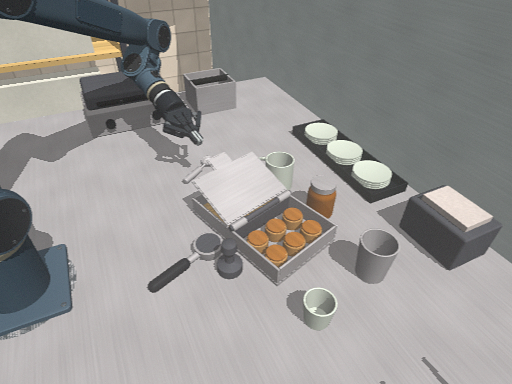

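The fingers line up with the middle of the tab and sit just below its plane. Next I go in under it and lift slowly.

Run:
```python
from h import *
import cv2
np.set_printoptions(precision=2,suppress=True)
p,q=ph1(.39,.178,.012)
f0=np.array(status.get_wrist_force())
arm.move_linear(p,rate=.06); f=np.array(status.get_wrist_force())-f0; print("in",status.get_t(),f)
f0=np.array(status.get_wrist_force())
th=.36
for i,th in enumerate([.35,.40,.46,.54]):
    p,q=ph1(th); arm.move_linear(p,rate=.04,orientation=q)
    print(th,status.get_t(),np.array(status.get_wrist_force())-f0)
for n in ["top","side","wrist"]:
    cv2.imwrite(f"pics/{n}2.png",cv2.convertScaleAbs(optics.capture(n)[:,:,::-1],alpha=1.4))
a=cv2.imread('pics/top2.png')[80:280,130:390];b=cv2.imread('pics/side2.png')[90:290,120:380]
cv2.imwrite('pics/c2.png',np.hstack([cv2.resize(a,(400,308)),cv2.resize(b,(400,308))]))
```

```text
in 8.0917 [-0.32  0.8   0.49]
0.35 8.3667 [-0.02  0.6  -0.26]
0.4 8.7417 [-0.78 -1.1  -0.62]
0.46 9.1583 [-0.33 -0.14  0.78]
0.54 9.6667 [ 0.09 -0.61 -1.39]
```

View pics/c2.png

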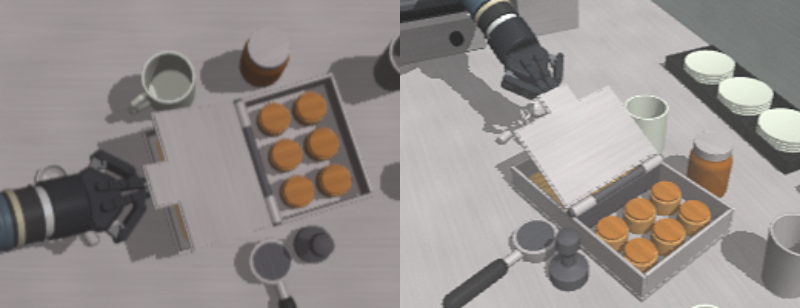

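The cover is rising with the fingers, and the stirrers now show at its left edge. I'll continue to upright.

Run:
```python
from h import *
import cv2
np.set_printoptions(precision=2,suppress=True)
for i,th in enumerate(np.linspace(.54,1.5708,11)[1:]):
    p,q=ph1(th); arm.move_linear(p,rate=.045,orientation=q)
    f=np.array(status.get_wrist_force()); print(round(th,2),round(status.get_t(),2),f)
    if np.linalg.norm(f)>15: print("STOP");break
for n in ["top","side","wrist"]:
    cv2.imwrite(f"pics/{n}3.png",cv2.convertScaleAbs(optics.capture(n)[:,:,::-1],alpha=1.4))
a=cv2.imread('pics/top3.png')[80:280,130:390];b=cv2.imread('pics/side3.png')[90:290,120:380]
cv2.imwrite('pics/c3.png',np.hstack([cv2.resize(a,(400,308)),cv2.resize(b,(400,308))]))
```

```text
0.64 10.38 [-0.43  0.01 -0.09]
0.75 10.93 [0.6  0.16 0.33]
0.85 11.49 [ 0.66 -0.14 -0.27]
0.95 12.05 [ 0.71 -0.    0.31]
1.06 12.61 [ 0.41 -0.64 -0.91]
1.16 13.17 [ 0.41 -0.42  0.01]
1.26 13.72 [ 0.13 -0.06  0.07]
1.36 14.28 [-0.1   0.16 -0.16]
1.47 14.84 [ 0.09 -0.77  0.22]
1.57 15.4 [-0.42 -0.06 -0.35]
```

View pics/c3.png

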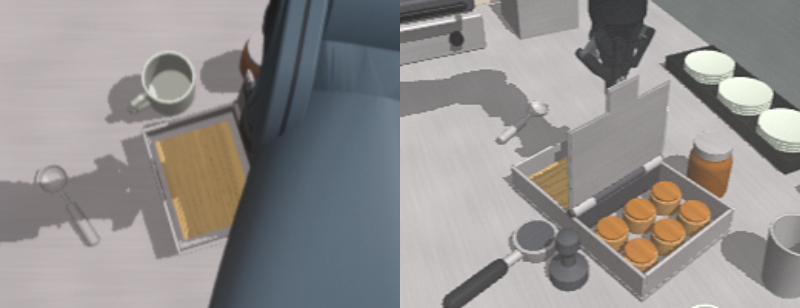

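The side view shows the cover upright with the fingers behind it, and the box has not moved. Now phase 2: with the tool pointing down, push the inner face over and down.

Run:
```python
from h import *
import cv2
np.set_printoptions(precision=2,suppress=True)
p,q=ph2(1.5708,.156)
for i,th in enumerate(np.linspace(1.62,2.95,14)):
    rc=max(.145,.156-.011*(i/6))
    p,q=ph2(th,rc); arm.move_linear(p,rate=.045,orientation=q)
    f=np.array(status.get_wrist_force()); print(round(th,2),round(status.get_t(),2),f)
    if np.linalg.norm(f)>15: print("STOP");break
for n in ["top","side"]:
    cv2.imwrite(f"pics/{n}4.png",cv2.convertScaleAbs(optics.capture(n)[:,:,::-1],alpha=1.4))
a=cv2.imread('pics/top4.png')[80:280,130:390];b=cv2.imread('pics/side4.png')[90:290,120:380]
cv2.imwrite('pics/c4.png',np.hstack([cv2.resize(a,(400,308)),cv2.resize(b,(400,308))]))
```

```text
1.62 15.87 [-0.15 -0.38  0.13]
1.72 16.37 [ 0.9  -0.78 -0.04]
1.82 16.87 [ 0.24  0.23 -0.3 ]
1.93 17.36 [-0.69  0.14  0.02]
2.03 17.85 [-0.29 -1.23 -0.55]
2.13 18.33 [0.79 0.06 0.43]
2.23 18.82 [ 0.42  0.27 -0.15]
2.34 19.3 [-0.17 -0.33 -0.36]
2.44 19.78 [ 0.85 -0.48  0.73]
2.54 20.27 [-0.36 -0.41 -0.44]
2.64 20.75 [ 0.88 -0.01  0.36]
2.75 21.23 [-0.56 -0.64 -0.92]
2.85 21.72 [ 0.35 -0.18  0.41]
2.95 22.2 [ 0.78 -0.9   0.  ]
```

View pics/c4.png

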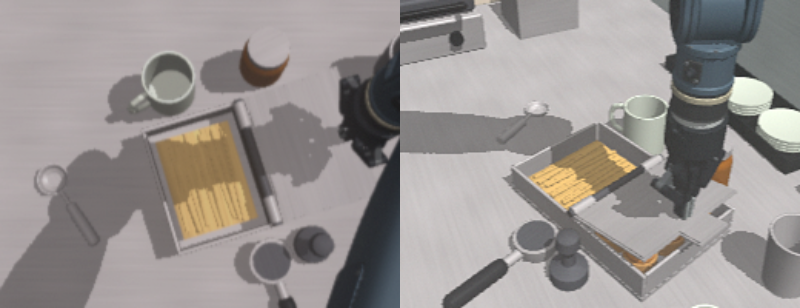

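The cover is nearly down on the biscuit side, with the tips on it. I'll press down in small steps until the stop is felt.

Run:
```python
from h import *
import cv2
np.set_printoptions(precision=2,suppress=True)
def F():
    a=[]
    for _ in range(5): a.append(status.get_wrist_force()); arm.pause(.02)
    return np.mean(a,0)
for th in (3.02,3.08,3.12):
    p,q=ph2(th,.145); arm.move_linear(p,rate=.03,orientation=q)
    print(th,round(status.get_t(),2),F(),status.get_eef_pos()[2]-.022)
for k in range(14):
    p=p-[0,0,.001]; arm.move_linear(p,rate=.015)
    f=F(); print(k,round(status.get_t(),2),f,np.round(status.get_eef_pos()[2]-.022,4))
    if abs(f[2])>9: break
```

```text
3.02 22.79 [-0.02  0.23 -0.23] 0.07890099100090273
3.08 23.32 [-0.03 -0.15 -0.16] 0.07026214994891952
3.12 23.74 [-0.08 -0.12  0.01] 0.06442911592810019
0 24.16 [0.07 0.27 0.01] 0.0636
1 24.49 [ 0.08 -0.06 -0.21] 0.0626
2 24.82 [-0.24 -0.2   0.39] 0.0616
3 25.16 [-1.85  0.92  5.46] 0.0615
4 25.49 [-2.93  1.43  8.79] 0.0615
5 25.82 [-4.83  1.72 12.09] 0.0615
```

Firm contact at a tip height of 0.0615 m, which is exactly the expected top of a flat cover (58 + 3.5 mm). Backing off and checking.

Run:
```python
from h import *
import cv2
np.set_printoptions(precision=4,suppress=True)
p=np.array(status.get_eef_pos())
arm.move_linear(p+[0,0,.02],rate=.03); arm.move_linear(p+[0,0,.24],rate=.2)
q=list(status.get_joint_positions()); q[0]=-1.3; arm.move_joints(q); print(status.get_t(),status.get_wrist_force())
for n in ["top","side"]:
    cv2.imwrite(f"pics/{n}5.png",cv2.convertScaleAbs(optics.capture(n)[:,:,::-1],alpha=1.4))
a=cv2.imread('pics/top5.png')[80:280,130:390];b=cv2.imread('pics/side5.png')[90:290,120:380]
cv2.imwrite('pics/c5.png',np.hstack([cv2.resize(a,(400,308)),cv2.resize(b,(400,308))]))
cv2.imwrite('pics/t5z.png',cv2.resize(cv2.imread('pics/top5.png')[110:260,210:410],None,fx=4,fy=4,interpolation=cv2.INTER_CUBIC))
cv2.imwrite('pics/s5z.png',cv2.resize(cv2.imread('pics/side5.png')[140:290,170:370],None,fx=4,fy=4,interpolation=cv2.INTER_CUBIC))
```

```text
29.9167 [-0.3046  1.0148  0.4784]
```

View pics/t5z.png

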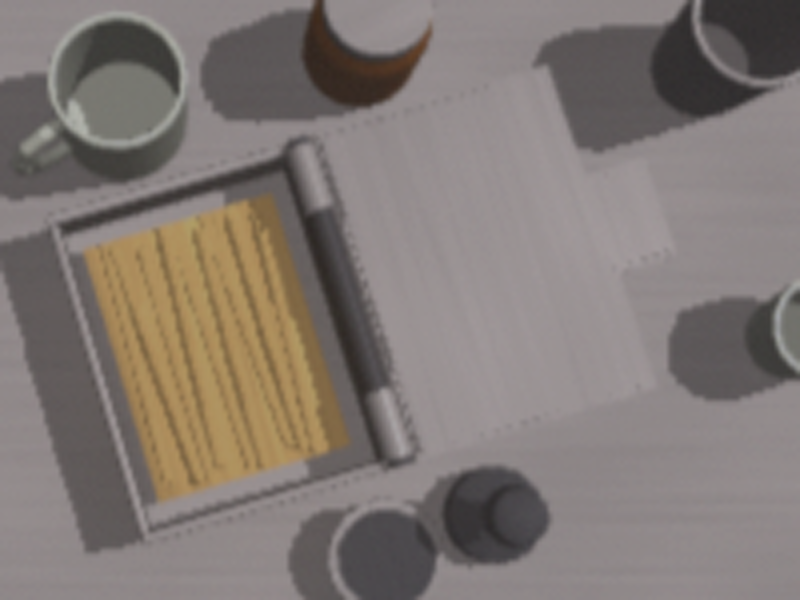

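View pics/s5z.png

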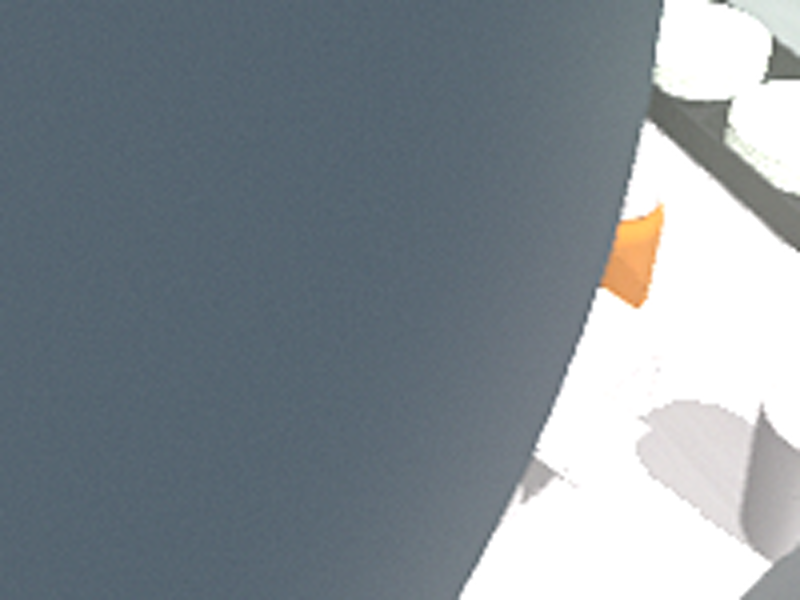

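The top view shows the cover over the biscuits and the stirrers open, with everything around the box in place. The arm blocks the side view, so I'll move it to the start pose for a second check.

Run:
```python
from h import *
import cv2
np.set_printoptions(precision=4,suppress=True)
arm.move_joints([-1.475, 0.048, 0.099, 1.622, 0, 1.443]); print(status.get_t())
for n in ["top","side"]:
    cv2.imwrite(f"pics/{n}6.png",optics.capture(n)[:,:,::-1])
cv2.imwrite('pics/s6z.png',cv2.resize(cv2.imread('pics/side6.png')[140:290,170:370],None,fx=4,fy=4,interpolation=cv2.INTER_CUBIC))
a,b=[cv2.imread(f'pics/top{i}.png').astype(int) for i in (0,6)]
d=(abs(a-b).max(2)>25).astype(np.uint8); d=cv2.morphologyEx(d,cv2.MORPH_OPEN,np.ones((2,2)))
n,_,s,c=cv2.connectedComponentsWithStats(d)
print(s[1:])
```

```text
33.1083
[[ 291  131   81   86 3975]
 [ 219  149   89   96 4990]
 [ 233  153   17    6   47]
 [ 229  157    2    2    4]
 [ 188  171   43   79 1434]
 [ 225  170    3    6   13]
 [ 227  177    2    2    4]
 [ 228  180    2    3    6]
 [ 229  184    2    2    4]
 [ 305  195    3    5   11]
 [ 337  215    2    2    4]
 [ 239  217    2    3    6]
 [ 240  221    2    2    4]
 [ 241  224    2    2    4]
 [ 242  227    6   16   33]
 [ 431  377   15    7   94]
 [ 419  378    2    2    4]
 [ 414  382    3    2    6]]
```

View pics/s6z.png

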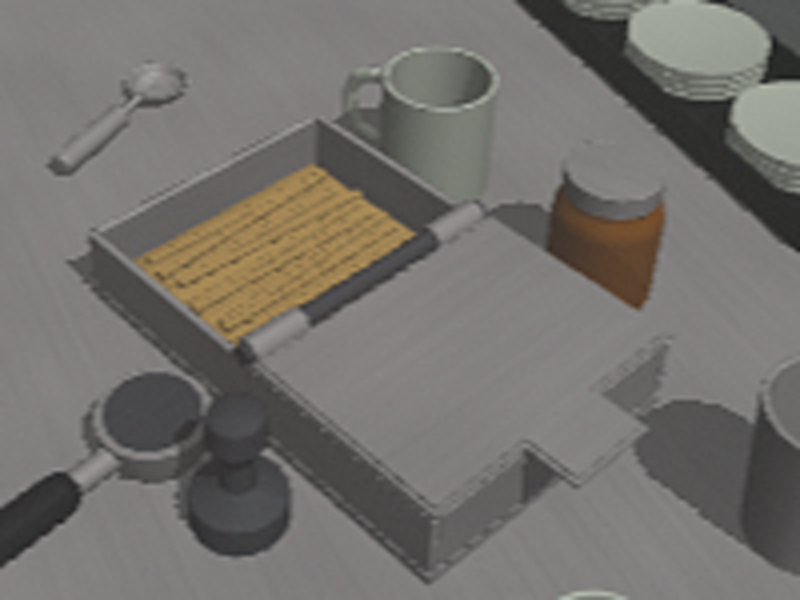

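Run:
```python
from h import *
f=lambda o,u,v:(o[0]+u/4-.4,o[1]+v/4-.4)
for t,s in [((645,160),(645,428)),((672,250),(578,483))]: print(tri(f((210,110),*t),f((170,140),*s)))
arm.hand_in()
```

```text
(array([ 0.62997342, -0.2174441 ,  0.06111079]), np.float64(0.0015615092664580668))
(array([ 0.57722315, -0.23211741,  0.05802561]), np.float64(0.0011803199650689293))
the job is handed in; nothing more can be done
```

The cover now lies flat over the biscuits and the stirrers are open. I handed the job in at about 33 s of the 51 s allowed, with the arm back at its start pose and touching nothing.

I kept the gripper shut and lifted the cover from under its tab, turning the fingers with it to upright. From there I pushed the inner face over with the fingertips and pressed it down in 1 mm steps.

**Flatness:** the tips met the stop at 61.5 mm, exactly the height expected for a flat cover. In the last pictures the two tab corners measured 61 and 58 mm, against a nominal 58 to 61 mm.

**Force:** it stayed within about 2 N while swinging. The final press reached about 12 N vertically, or 13 N in all. That was slightly above my 9 N stopping value because the last 1 mm step overshot.

**Surroundings:** comparing the top pictures from before and after, only the cover, its shadow, the opened well and a patch at the bottom edge of the picture had changed. I took that patch to be the arm. The box and the items around it showed no shift.

The force readings during the swing were no larger than the sensor's noise, so they do not confirm contact there. I judged the cover's motion from the pictures instead.

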